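# Square the carton up in the corner stop

### The job

Slide the white carton along the bench into the corner of the low L-shaped metal stop, so that it sits square in the corner: one long side flush against the stop's long arm and one short end flush against the short arm. Only push it gently with the fingers: do not pick it up, lift it or tip it. Leave everything else on the bench where it stands.

Things in the scene. Friction and masses are not known exactly. Their poses are not given: they have to be found in the camera images.
- carton: closed white carton lying flat, 84 x 160 x 66 mm (x, y, z; its skin looks up to 2 mm bigger a side), loose, 0.15-0.3 kg, slides at 1 to 3 N. Origin at the centre of its underside, y along its length, z up. Starts inside the stop's angle, 2 cm or more from both arms, turned up to 0.5 rad from the stop's axes. Pushed low it slides without tipping; a push beside its middle turns it.
- stop: L-shaped aluminium stop screwed to the bench, arms 30 mm high, 12 mm thick. Origin at the inside corner on the surface, z up; turned up to 0.25 rad. Long arm: from the origin 240 mm along -y, inner face x = 0, across the bench beyond the carton. Short arm: 110 mm along -x (towards the robot), inner face y = 0, left of the carton. A 5 mm high foot lies only behind the arms, 26 mm wide.
- home (a point): point on the surface, fixed to the stop at its x = -0.042, y = -0.080: where the carton's origin lies when it sits home in the corner
- solder_spool: spool of solder wire standing on its flange, 55 mm wide, 44 mm high; bystander, origin under its middle
- round_cap: round green sensor cap lying open side up with a circuit board in it, 87 mm wide, 32 mm high; bystander, origin under its middle
- small_cap: small green cup-shaped cap, 36 mm wide, 29 mm high; bystander, origin under its middle
- flux_bottle: small white bottle with a pointed red cap, 41 mm wide, 112 mm high; bystander, origin under its middle
- screwdriver: red-handled screwdriver lying on the bench, 188 mm long, 22 mm thick; bystander, origin under its middle

How it is judged:
At the end, for the whole second after the job is handed in: the carton rests flat on the bench in the corner, its long side within 5 mm of the long arm and its end within 5 mm of the short arm, square to the stop within 0.05 rad (x of carton in the frame of stop between -0.047 and -0.037 m and y of carton in the frame of stop between -0.085 and -0.075 m and angle between the y axis of carton and the y axis of stop, either way round below 0.05 rad and angle between carton's own z axis and vertical below 0.05 rad and height (world z) of carton below 0.005 m and linear speed of carton below 0.01 m/s); the robot touches nothing.
It fails at once if the carton is lifted off the bench (height (world z) of carton above 0.012 m).
It fails at once if the carton is tipped (angle between carton's own z axis and vertical above 0.2 rad).
It fails at once if the carton is pushed hard (over 40 N) (contact force between the fingers and carton above 40 N).
It fails at once if a bystander is moved by more than 15 mm (distance of any of solder_spool, round_cap, small_cap, flux_bottle, screwdriver from where it was at the start of the episode above 0.015 m).
It also fails if it takes over 48 s, if anything falls off the work surface, if the arm or the gripper's body presses on something with over 40 N, if the wrist force passes 120 N, or if a joint passes its speed limit or range.

### The arm

A 6-joint arm with a two-finger parallel gripper is mounted at the origin on a cart in front of the work surface, level with it; the furniture and walls round the work are solid. World frame = base frame: x ahead of the robot, y to its left, z up, the work surface at z = 0. Lengths are in m, angles in rad, forces in N, time in s.
With the tool pointing down it reaches from about 0.225 to 0.875 m from the base axis. Payload 3.4 kg.
Tool frame: the origin (TCP) lies midway between the tips of the shut fingers; the grasp point (between the pads) lies 19 mm behind it; y points along the fingers, z is the direction in which the jaws open and shut, and the axes are right-handed (so a half turn about y gives the same grasp; the last joint's range is limited). The gripper opens to 85 mm and grips with 20 to 120 N. Pads are 22 mm wide; open, the fingers measure 114 mm over their backs; the gripper's body (76 mm by 85 mm) begins 54 mm behind the grasp point. The pads swing forward as they close: fully open they stand 13 mm farther back than shut.
Start: joints at [1.148, 0.276, 1.505, -0, 1.361, -0.121], TCP at [0.171, 0.549, 0.231] pointing down, gripper open.
Joint ranges: [-2.89, 2.89], [-0.75, 2.08], [0.22, 2.7], [-1.18, 4.32], [0.11, 2.71], [-2.7, 2.7]. Speed limits (rad/s): [2.57, 2.57, 3.14, 3.14, 3.14, 3.14].

### API

Orientations are given as a unit quaternion [x, y, z, w].
In Python, from workcell import manip gives the robot as it stands.
- The arm moves only by the tool jog_arm, never from a script. Its argument "targets" is a list of rows, each an object of numbers: "rx", "ry", "rz": the turn, a rotation vector about the tool's x, y, z in units of 6 degrees (1.0 is 6 degrees); "x", "y", "z": the shift along the tool's x, y, z in units of 30 mm (1.0 is 30 mm); "jaw": the finger opening in mm, from 0 to 85.4. A call has 1 to 20 rows; each row shifts and turns the commanded pose from where the row before left it, along the tool's axes as they then stand; what a row does not reach is not made up. A row lasts 1/8 s, in which the tool goes at most 62.5 mm and 10.7 degrees, less where a joint would pass 70% of its speed; a pose out of reach is approached as far as the arm can. A call is refused whole if a number of a shift passes 1 or a number of a turn 1, either way. A call with a gripper value outside its range is refused whole. The fingers move at their own pace and stop on an object; "newtons" is the grip in N (left out, the last holds). Time passes only in rows, so rows that do not move let the fingers close. It gives the time, the measured TCP pose, the force and the opening at its end, in the units of the state.
- manip.get_state(): the state, without advancing time (a new reading comes with each control period).
- manip.capture(name): name is "side" or "top" or "wrist"; returns (picture, depth): 420x560x3 uint8, blue, green, red; 420x560 float32, m along the optical axis (not along the pixel's ray), 0 where there is no reading.
- manip.camera_params(name): a dict with "camera_matrix" (3x3 intrinsics, pixels), "rvec" (rotation vector, rad) and "tvec" (3), from world to camera coordinates, as OpenCV has them. Camera axes: x right, y down, z forward; pixel columns grow to the right and rows downward; lengths in m; the calibration is good to about 2 mm. A picture is of the moment at which its call begins: read the wrist's pose just before it. camera_params takes no time and is no camera call; for the wrist camera it gives the pose at the moment of the call.
- manip.sign_off(): hands the job in, once; it reports no verdict.
The state is a dict: "t": time; "qpos": joint angles; "dq": joint speeds; "joint_torque": joint torques, N m; "tool_pos": TCP position; "orientation": TCP orientation; "contact_force": force on the tool from outside, world axes, zero at the start; "moment": the same for the moment, N m; "grip_width": opening from 0.0 (shut) to 1.0 (fully open).
Only numpy, scipy, OpenCV 4.12 (cv2) and the standard library are available. Lean on these libraries where they do the work, as an engineer would, in place of code of your own. Each camera call takes 0.05 s, during which the arm holds its last target. There are 200 camera calls.

## Working session

There is one attempt and no reset: what is moved stays moved. The work goes in short steps, Python scripts to look and compute and a tool call to move; the robot and the scene stay as the last step left them, time stands still between calls to the robot, and variables do not carry over. Pictures are saved under pics/ and viewed, about 8 in all and at most 12, crops included, and the job is handed in when it is done.

Besides the shell and the picture viewer there is one more tool, called by a JSON object that holds its "api" and its "payload". jog_arm: Moves the arm, as the interface text tells. Its arguments: {"type":"object","properties":{"targets":{"type":"array","items":{"type":"object","properties":{"rx":{"type":"number"},"ry":{"type":"number"},"rz":{"type":"number"},"x":{"type":"number"},"y":{"type":"number"},"z":{"type":"number"},"jaw":{"type":"number"}}}},"newtons":{"type":"number"}},"required":["targets"]}

```bash
mkdir -p pics
cat > h.py <<'E'
import numpy as np, cv2
from workcell import manip
from scipy.spatial.transform import Rotation as R
def cloud(name):
    p=manip.camera_params(name); im,d=manip.capture(name)
    K=np.array(p["camera_matrix"]);Rm=cv2.Rodrigues(np.array(p["rvec"],float))[0];t=np.array(p["tvec"],float).ravel()
    v,u=np.mgrid[:d.shape[0],:d.shape[1]]
    c=np.stack([(u-K[0,2])/K[0,0]*d,(v-K[1,2])/K[1,1]*d,d],-1)
    w=(c-t)@Rm
    w[d==0]=np.nan
    return im,w
E
python3 - <<'E'
from h import *
s=manip.get_state();print({k:np.round(v,3) for k,v in s.items()})
print(R.from_quat(s["orientation"]).as_matrix().round(3))
a,w=cloud("top");cv2.imwrite("pics/top.png",a);np.save("top.npy",w)
b,w2=cloud("side");cv2.imwrite("pics/side.png",b);np.save("side.npy",w2)
E
```

```text
{'t': np.float64(0.0), 'qpos': array([ 1.148,  0.277,  1.506,  0.   ,  1.361, -0.121]), 'dq': array([-0.   , -0.   , -0.001, -0.002,  0.   , -0.001]), 'joint_torque': array([-3.0000e-03, -4.1677e+01, -2.4580e+01, -0.0000e+00,  1.1000e-02,
        0.0000e+00]), 'tool_pos': array([0.171, 0.549, 0.23 ]), 'orientation': array([ 0.7  , -0.106,  0.106, -0.698]), 'contact_force': array([-0.379, -0.582,  0.397]), 'moment': array([0.017, 0.006, 0.013]), 'grip_width': np.float64(0.998)}
[[ 0.955 -0.001  0.297]
 [-0.297 -0.002  0.955]
 [-0.    -1.    -0.002]]
```

View pics/top.png

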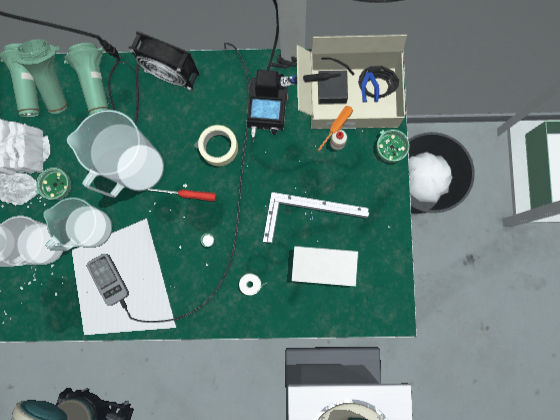

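View pics/side.png

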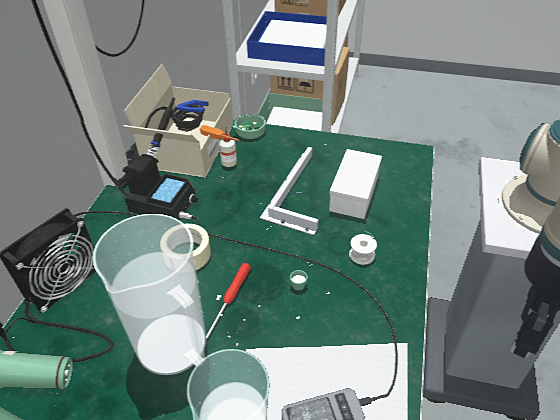

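The top view shows the stop's corner at about (275,195), with its long arm running to (368,213) and its short arm down to (267,241). The carton is at (325,267), the spool at (250,285) and the small cap at (207,240). The side view agrees with this.

```bash
cat >> h.py <<'E'
def rect(w,lo,hi,box):
    m=(w[...,2]>lo)&(w[...,2]<hi)&(w[...,0]>box[0])&(w[...,0]<box[1])&(w[...,1]>box[2])&(w[...,1]<box[3])
    return m,w[m]
E
python3 - <<'E'
from h import *
w=np.load("top.npy")
for n,(u,v) in dict(corner=(274,196),longend=(366,212),shortend=(267,239),cart=(325,267),spool=(250,285),cap=(207,240),bench=(300,230),benchedge=(300,335)).items(): print(n,w[v,u].round(3))
cc=w[267,325]
m,p=rect(w,.055,.08,(cc[0]-.12,cc[0]+.12,cc[1]-.15,cc[1]+.15)); r=cv2.minAreaRect(p[:,:2].astype(np.float32)); print("carton",r,cv2.boxPoints(r).round(3),np.median(p[:,2]))
c=w[196,274]
m,p=rect(w,.022,.04,(c[0]-.16,c[0]+.05,c[1]-.3,c[1]+.05))
n,l=cv2.connectedComponents(m.astype(np.uint8)); k=np.argmax(np.bincount(l[l>0])); p=w[l==k]
print("stop",len(p),np.median(p[:,2]))
# fit: params corner x,y, yaw minimise signed distance to L band
from scipy.optimize import minimize
def loss(q):
    cs,sn=np.cos(q[2]),np.sin(q[2]);d=p[:,:2]-q[:2];x=cs*d[:,0]+sn*d[:,1];y=-sn*d[:,0]+cs*d[:,1]
    def out(x,y,a,b,c,e): return np.hypot(np.maximum(0,np.maximum(a-x,x-b)),np.maximum(0,np.maximum(c-y,y-e)))
    A=np.hypot(x-6e-3,np.maximum(0,np.maximum(-.24-y,y-.012)));B=np.hypot(y-6e-3,np.maximum(0,np.maximum(-.11-x,x-.012)))
    return np.sum(np.minimum(A,B)**2)
best=min((minimize(loss,[c[0]-.006,c[1]-.006,a],method="Nelder-Mead",options=dict(xatol=1e-5,fatol=1e-9,maxiter=2000)) for a in(-.2,0,.2)),key=lambda r:r.fun)
print(best.x,(best.fun/len(p))**.5)
E
```

```text
corner [0.648 0.19  0.005]
longend [ 0.597 -0.054  0.027]
shortend [0.532 0.21  0.006]
cart [0.453 0.06  0.062]
spool [0.411 0.256 0.   ]
cap [0.531 0.369 0.015]
bench [ 0.555  0.121 -0.001]
benchedge [ 0.279  0.126 -0.001]
carton ((0.45576348900794983, 0.06127148121595383), (0.16298292577266693, 0.08804881572723389), 84.4801254272461) [[ 0.404 -0.016]
 [ 0.492 -0.024]
 [ 0.507  0.138]
 [ 0.42   0.147]] 0.06618781525254588
stop 618 0.028287450475507944
[ 0.62853981  0.17698813 -0.18253413] 0.003548916460445987
```

Everything fits the given sizes. In the stop frame the carton is at about (-0.149, -0.145), turned +0.086 rad. I'll push along the stop's +x with both fingers spread, then along +y on the end.

{"api": "jog_arm", "payload": {"targets": [{"ry":-0.57,"jaw":70},{"ry":-0.57},{"x":0.62,"z":-0.95},{"x":0.62,"z":-0.95},{"x":0.62,"z":-0.95},{"x":0.62,"z":-0.95},{"x":0.62,"z":-0.95},{"x":0.62,"z":-0.95},{"x":0.62,"z":-0.95},{"x":0.62,"z":-0.95},{"x":0.62,"z":-0.95},{"x":0.62,"z":-0.95},{"x":0.62,"z":-0.95},{"x":0.62,"z":-0.95},{"x":0.62,"z":-0.95},{"x":0.62,"z":-0.95},{"x":0.62,"z":-0.95},{}]}}

```text
$.targets[0]: bad value
```

{"api": "jog_arm", "payload": {"targets": [{"x":0,"y":0,"z":0,"rx":0,"ry":-0.57,"rz":0,"jaw":70},{"x":0,"y":0,"z":0,"rx":0,"ry":-0.57,"rz":0,"jaw":70}]}}

```text
t: 0.35
tool_pos: [0.1708, 0.5487, 0.2308]
orientation: [0.705, -0.064, 0.064, -0.704]
contact_force: [0.4, -1.1, 0.3]
grip_width: 0.822
```

{"api": "jog_arm", "payload": {"targets": [{"x":0.62,"y":0,"z":-0.95,"rx":0,"ry":0,"rz":0,"jaw":70},{"x":0.62,"y":0,"z":-0.95,"rx":0,"ry":0,"rz":0,"jaw":70},{"x":0.62,"y":0,"z":-0.95,"rx":0,"ry":0,"rz":0,"jaw":70},{"x":0.62,"y":0,"z":-0.95,"rx":0,"ry":0,"rz":0,"jaw":70},{"x":0.62,"y":0,"z":-0.95,"rx":0,"ry":0,"rz":0,"jaw":70},{"x":0.62,"y":0,"z":-0.95,"rx":0,"ry":0,"rz":0,"jaw":70},{"x":0.62,"y":0,"z":-0.95,"rx":0,"ry":0,"rz":0,"jaw":70},{"x":0.62,"y":0,"z":-0.95,"rx":0,"ry":0,"rz":0,"jaw":70},{"x":0.62,"y":0,"z":-0.95,"rx":0,"ry":0,"rz":0,"jaw":70},{"x":0.62,"y":0,"z":-0.95,"rx":0,"ry":0,"rz":0,"jaw":70},{"x":0.62,"y":0,"z":-0.95,"rx":0,"ry":0,"rz":0,"jaw":70},{"x":0.62,"y":0,"z":-0.95,"rx":0,"ry":0,"rz":0,"jaw":70},{"x":0.62,"y":0,"z":-0.95,"rx":0,"ry":0,"rz":0,"jaw":70},{"x":0.62,"y":0,"z":-0.95,"rx":0,"ry":0,"rz":0,"jaw":70},{"x":0.62,"y":0,"z":-0.95,"rx":0,"ry":0,"rz":0,"jaw":70},{"x":0,"y":0,"z":0,"rx":0,"ry":0,"rz":0,"jaw":70}]}}

```text
t: 2.35
tool_pos: [0.3683, 0.0765, 0.231]
orientation: [0.704, -0.066, 0.066, -0.704]
contact_force: [0.5, 0.1, -0.2]
grip_width: 0.823
```

```bash
cat >> h.py <<'E'
S=np.array([.6285,.177]);A=-.1825
def tostop(p,S=S,A=A):
    M=np.array([[np.cos(A),np.sin(A)],[-np.sin(A),np.cos(A)]]);return (np.asarray(p)[...,:2]-S)@M.T
def tool():
    s=manip.get_state();m=R.from_quat(s["orientation"]).as_matrix()
    print("t",s["t"],"tool stop xy",tostop(s["tool_pos"]).round(4),"z",s["tool_pos"][2].round(4),"yaw rel",round(np.arctan2(m[1,0],m[0,0])-A,3),"F",s["contact_force"].round(1))
def stopfit(w):
    b=tostop(w);y=b[...,1];x=b[...,0];z=w[...,2]
    q=lambda m,v:np.nanpercentile(v[m],[3,50,97]).round(4) if m.sum()>20 else None
    print("long top x",q((z>.022)&(z<.036)&(abs(x)<.03)&(y<-.02)&(y>-.23),x),"short top y",q((z>.022)&(z<.036)&(abs(y)<.03)&(x<-.02)&(x>-.1),y))
    m=(z>.055)&(z<.075)&(x>-.26)&(x<.05)&(y>-.30)&(y<.05)
    n,l=cv2.connectedComponents(m.astype(np.uint8));k=np.argmax(np.bincount(l[l>0]))
    r=cv2.minAreaRect(b[l==k].astype(np.float32));bp=cv2.boxPoints(r)
    e=bp[1]-bp[0] if np.linalg.norm(bp[1]-bp[0])>np.linalg.norm(bp[2]-bp[1]) else bp[2]-bp[1]
    if e[1]<0:e=-e
    print("carton ctr",np.round(r[0],4),"size",np.round(r[1],4),"ang",round(float(np.arctan2(-e[0],e[1])),3))
E
python3 - <<'E'
from h import *
tool();a,w=cloud("wrist");cv2.imwrite("pics/w1.png",a);stopfit(w)
for n in("top","side"): print(n);stopfit(np.load(n+".npy"))
E
```

```text
t 2.35 tool stop xy [-0.2377 -0.146 ] z 0.231 yaw rel -0.004 F [ 0.5  0.1 -0.2]
long top x [0.0007 0.0038 0.0123] short top y [0.001  0.0068 0.0099]
carton ctr [-0.1481 -0.1466] size [0.0893 0.1633] ang 0.082
top
long top x [0.0002 0.006  0.012 ] short top y [0.0003 0.006  0.0118]
carton ctr [-0.1489 -0.1452] size [0.088 0.163] ang 0.086
side
long top x [0.0017 0.006  0.0136] short top y [0.     0.009  0.0135]
carton ctr [-0.1469 -0.1447] size [0.0894 0.1691] ang 0.087
```

View pics/w1.png

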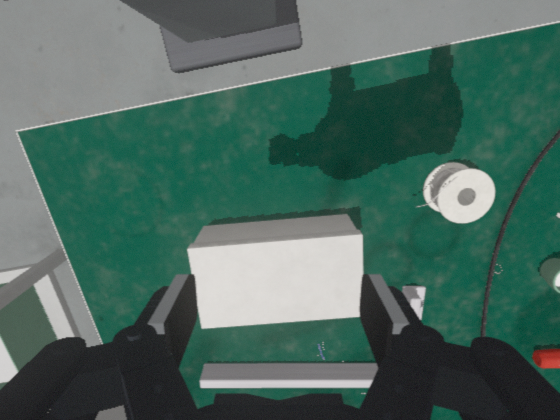

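The close view confirms the poses: carton at (190-362, 215-328), spool clear at (465,190), bench free under the fingers. Now lower the tool.

{"api": "jog_arm", "payload": {"targets": [{"x":-0.2,"y":0.9,"z":0,"rx":0,"ry":0,"rz":0,"jaw":70},{"x":0,"y":0.9,"z":0,"rx":0,"ry":0,"rz":0,"jaw":70},{"x":0,"y":0.9,"z":0,"rx":0,"ry":0,"rz":0,"jaw":70},{"x":0,"y":0.9,"z":0,"rx":0,"ry":0,"rz":0,"jaw":70},{"x":0,"y":0.9,"z":0,"rx":0,"ry":0,"rz":0,"jaw":70},{"x":0,"y":0.9,"z":0,"rx":0,"ry":0,"rz":0,"jaw":70},{"x":0,"y":0.9,"z":0,"rx":0,"ry":0,"rz":0,"jaw":70},{"x":0,"y":0.9,"z":0,"rx":0,"ry":0,"rz":0,"jaw":70},{"x":0,"y":0,"z":0,"rx":0,"ry":0,"rz":0,"jaw":70}]}}

```text
t: 3.52
tool_pos: [0.3596, 0.08, 0.0141]
orientation: [0.704, -0.066, 0.062, -0.704]
contact_force: [-0.4, 0.1, 0.2]
grip_width: 0.822
```

```bash
python3 -c "
from h import *
tool()"
```

```text
t 3.525 tool stop xy [-0.2468 -0.1442] z 0.0141 yaw rel 0.001 F [-0.4  0.1  0.2]
```

{"api": "jog_arm", "payload": {"targets": [{"x":0.2,"y":0,"z":0,"rx":0,"ry":0,"rz":0,"jaw":70},{"x":0.2,"y":0,"z":0,"rx":0,"ry":0,"rz":0,"jaw":70},{"x":0.2,"y":0,"z":0,"rx":0,"ry":0,"rz":0,"jaw":70},{"x":0.2,"y":0,"z":0,"rx":0,"ry":0,"rz":0,"jaw":70},{"x":0.2,"y":0,"z":0,"rx":0,"ry":0,"rz":0,"jaw":70},{"x":0.2,"y":0,"z":0,"rx":0,"ry":0,"rz":0,"jaw":70},{"x":0.2,"y":0,"z":0,"rx":0,"ry":0,"rz":0,"jaw":70},{"x":0.2,"y":0,"z":0,"rx":0,"ry":0,"rz":0,"jaw":70},{"x":0.2,"y":0,"z":0,"rx":0,"ry":0,"rz":0,"jaw":70},{"x":0.2,"y":0,"z":0,"rx":0,"ry":0,"rz":0,"jaw":70},{"x":0.2,"y":0,"z":0,"rx":0,"ry":0,"rz":0,"jaw":70},{"x":0.2,"y":0,"z":0,"rx":0,"ry":0,"rz":0,"jaw":70},{"x":0.2,"y":0,"z":0,"rx":0,"ry":0,"rz":0,"jaw":70},{"x":0.2,"y":0,"z":0,"rx":0,"ry":0,"rz":0,"jaw":70}]}}

```text
t: 5.28
tool_pos: [0.4448, 0.0638, 0.0153]
orientation: [-0.704, 0.064, -0.064, 0.704]
contact_force: [-1.5, 0.4, -0.5]
grip_width: 0.822
```

```bash
python3 -c "
from h import *
tool();a,w=cloud('top');cv2.imwrite('pics/t2.png',a);stopfit(w);a,w=cloud('side');stopfit(w)"
```

```text
t 5.275 tool stop xy [-0.1601 -0.1446] z 0.0153 yaw rel 0.0 F [-1.5  0.4 -0.5]
long top x [0.0004 0.0059 0.0119] short top y [0.0005 0.0059 0.0116]
carton ctr [-0.1046 -0.1465] size [0.0879 0.163 ] ang 0.006
long top x [0.0016 0.0062 0.0138] short top y [0.0002 0.0091 0.0136]
carton ctr [-0.1106 -0.1451] size [0.1065 0.1675] ang 0.005
```

The carton has squared up and the push force is 1.5 N. About 62 mm is left.

{"api": "jog_arm", "payload": {"targets": [{"x":0.2,"y":0,"z":0,"rx":0,"ry":0,"rz":0,"jaw":70},{"x":0.2,"y":0,"z":0,"rx":0,"ry":0,"rz":0,"jaw":70},{"x":0.2,"y":0,"z":0,"rx":0,"ry":0,"rz":0,"jaw":70},{"x":0.2,"y":0,"z":0,"rx":0,"ry":0,"rz":0,"jaw":70},{"x":0.2,"y":0,"z":0,"rx":0,"ry":0,"rz":0,"jaw":70},{"x":0.2,"y":0,"z":0,"rx":0,"ry":0,"rz":0,"jaw":70},{"x":0.2,"y":0,"z":0,"rx":0,"ry":0,"rz":0,"jaw":70},{"x":0.2,"y":0,"z":0,"rx":0,"ry":0,"rz":0,"jaw":70},{"x":0.15,"y":0,"z":0,"rx":0,"ry":0,"rz":0,"jaw":70},{"x":0.1,"y":0,"z":0,"rx":0,"ry":0,"rz":0,"jaw":70},{"x":0.05,"y":0,"z":0,"rx":0,"ry":0,"rz":0,"jaw":70},{"x":0,"y":0,"z":0,"rx":0,"ry":0,"rz":0,"jaw":70}]}}

```text
t: 6.88
tool_pos: [0.5007, 0.0535, 0.0153]
orientation: [-0.704, 0.064, -0.065, 0.704]
contact_force: [-1.3, 0.1, 0.0]
grip_width: 0.818
```

```bash
python3 -c "
from h import *
tool();a,w=cloud('top');stopfit(w)"
```

```text
t 6.875 tool stop xy [-0.1033 -0.1446] z 0.0153 yaw rel 0.0 F [-1.3  0.1  0. ]
long top x [0.0011 0.0066 0.0122] short top y [0.0003 0.0059 0.0116]
carton ctr [-0.0176 -0.1304] size [0.079  0.1792] ang 0.471
```

About 5 mm is left. The carton fit is spoiled because the gripper hides it, so I'll creep in by force.

{"api": "jog_arm", "payload": {"targets": [{"x":0.05,"y":0,"z":0,"rx":0,"ry":0,"rz":0,"jaw":70},{"x":0.05,"y":0,"z":0,"rx":0,"ry":0,"rz":0,"jaw":70},{"x":0,"y":0,"z":0,"rx":0,"ry":0,"rz":0,"jaw":70}]}}

```text
t: 7.3
tool_pos: [0.5037, 0.053, 0.0153]
orientation: [-0.704, 0.064, -0.065, 0.704]
contact_force: [-1.7, 0.5, 0.1]
grip_width: 0.821
```

{"api": "jog_arm", "payload": {"targets": [{"x":0.03,"y":0,"z":0,"rx":0,"ry":0,"rz":0,"jaw":70},{"x":0,"y":0,"z":0,"rx":0,"ry":0,"rz":0,"jaw":70}]}}

```text
t: 7.55
tool_pos: [0.5044, 0.0528, 0.0153]
orientation: [-0.704, 0.064, -0.064, 0.704]
contact_force: [-0.8, 0.5, -0.7]
grip_width: 0.821
```

{"api": "jog_arm", "payload": {"targets": [{"x":0.03,"y":0,"z":0,"rx":0,"ry":0,"rz":0,"jaw":70},{"x":0,"y":0,"z":0,"rx":0,"ry":0,"rz":0,"jaw":70}]}}

```text
t: 7.8
tool_pos: [0.5054, 0.0527, 0.0153]
orientation: [-0.704, 0.064, -0.064, 0.704]
contact_force: [-1.4, 0.3, -0.1]
grip_width: 0.817
```

{"api": "jog_arm", "payload": {"targets": [{"x":0.03,"y":0,"z":0,"rx":0,"ry":0,"rz":0,"jaw":70},{"x":0,"y":0,"z":0,"rx":0,"ry":0,"rz":0,"jaw":70}]}}

```text
t: 8.05
tool_pos: [0.5063, 0.0525, 0.0153]
orientation: [-0.704, 0.064, -0.065, 0.704]
contact_force: [-2.3, -0.3, -0.7]
grip_width: 0.815
```

{"api": "jog_arm", "payload": {"targets": [{"x":0.03,"y":0,"z":0,"rx":0,"ry":0,"rz":0,"jaw":70},{"x":0,"y":0,"z":0,"rx":0,"ry":0,"rz":0,"jaw":70}]}}

```text
t: 8.3
tool_pos: [0.5069, 0.0524, 0.0152]
orientation: [-0.704, 0.065, -0.064, 0.704]
contact_force: [-2.0, 1.2, -0.4]
grip_width: 0.821
```

{"api": "jog_arm", "payload": {"targets": [{"x":0.03,"y":0,"z":0,"rx":0,"ry":0,"rz":0,"jaw":70},{"x":0,"y":0,"z":0,"rx":0,"ry":0,"rz":0,"jaw":70}]}}

```text
t: 8.55
tool_pos: [0.5069, 0.0524, 0.0152]
orientation: [-0.704, 0.065, -0.064, 0.704]
contact_force: [-4.3, 1.0, 1.3]
grip_width: 0.82
```

Movement stalled at 4.3 N, so the long side is against the arm. Now I'll retreat, rise, move past the right end and turn 90° to push the end.

{"api": "jog_arm", "payload": {"targets": [{"x":-0.5,"y":0,"z":0,"rx":0,"ry":0,"rz":0,"jaw":70},{"x":-0.5,"y":0,"z":0,"rx":0,"ry":0,"rz":0,"jaw":70},{"x":0,"y":-1,"z":0,"rx":0,"ry":0,"rz":0,"jaw":35},{"x":0,"y":-1,"z":0,"rx":0,"ry":0,"rz":0,"jaw":35},{"x":0,"y":-1,"z":0,"rx":0,"ry":0,"rz":0,"jaw":35},{"x":0,"y":-1,"z":0,"rx":0,"ry":0,"rz":0,"jaw":35},{"x":0.47,"y":0,"z":-0.9,"rx":0,"ry":0,"rz":0,"jaw":35},{"x":0.47,"y":0,"z":-0.9,"rx":0,"ry":0,"rz":0,"jaw":35},{"x":0.47,"y":0,"z":-0.9,"rx":0,"ry":0,"rz":0,"jaw":35},{"x":0.47,"y":0,"z":-0.9,"rx":0,"ry":0,"rz":0,"jaw":35},{"x":0.47,"y":0,"z":-0.9,"rx":0,"ry":0,"rz":0,"jaw":35},{"x":0.47,"y":0,"z":-0.9,"rx":0,"ry":0,"rz":0,"jaw":35}]}}

```text
t: 10.05
tool_pos: [0.532, -0.1178, 0.1353]
orientation: [0.704, -0.064, 0.065, -0.704]
contact_force: [0.7, 0.5, -0.5]
grip_width: 0.411
```

{"api": "jog_arm", "payload": {"targets": [{"x":0,"y":0,"z":0,"rx":0,"ry":-1,"rz":0,"jaw":35},{"x":0,"y":0,"z":0,"rx":0,"ry":-1,"rz":0,"jaw":35},{"x":0,"y":0,"z":0,"rx":0,"ry":-1,"rz":0,"jaw":35},{"x":0,"y":0,"z":0,"rx":0,"ry":-1,"rz":0,"jaw":35},{"x":0,"y":0,"z":0,"rx":0,"ry":-1,"rz":0,"jaw":35},{"x":0,"y":0,"z":0,"rx":0,"ry":-1,"rz":0,"jaw":35},{"x":0,"y":0,"z":0,"rx":0,"ry":-1,"rz":0,"jaw":35},{"x":0,"y":0,"z":0,"rx":0,"ry":-1,"rz":0,"jaw":35},{"x":0,"y":0,"z":0,"rx":0,"ry":-1,"rz":0,"jaw":35},{"x":0,"y":0,"z":0,"rx":0,"ry":-1,"rz":0,"jaw":35},{"x":0,"y":0,"z":0,"rx":0,"ry":-1,"rz":0,"jaw":35},{"x":0,"y":0,"z":0,"rx":0,"ry":-1,"rz":0,"jaw":35},{"x":0,"y":0,"z":0,"rx":0,"ry":-1,"rz":0,"jaw":35},{"x":0,"y":0,"z":0,"rx":0,"ry":-1,"rz":0,"jaw":35},{"x":0,"y":0,"z":0,"rx":0,"ry":-1,"rz":0,"jaw":35},{"x":0,"y":0,"z":0,"rx":0,"ry":0,"rz":0,"jaw":35}]}}

```text
t: 12.05
tool_pos: [0.541, -0.0095, 0.1148]
orientation: [0.629, 0.36, -0.447, -0.524]
contact_force: [-0.5, -0.6, -0.5]
grip_width: 0.405
```

```bash
python3 -c "
from h import *
tool();a,w=cloud('top');cv2.imwrite('pics/t3.png',a[150:350,150:420].repeat(2,0).repeat(2,1));stopfit(w);a,w=cloud('side');stopfit(w)"
```

```text
t 12.05 tool stop xy [-0.0522 -0.1992] z 0.1148 yaw rel 1.399 F [-0.5 -0.6 -0.5]
long top x [-0.0004  0.0058  0.0117] short top y [0.0004 0.006  0.0117]
carton ctr [-0.0735 -0.1415] size [0.0624 0.0253] ang -0.001
long top x [-0.0263  0.0043  0.0136] short top y [0.0001 0.0091 0.0133]
carton ctr [-0.0404 -0.1458] size [0.0897 0.1711] ang 0.0
```

View pics/t3.png

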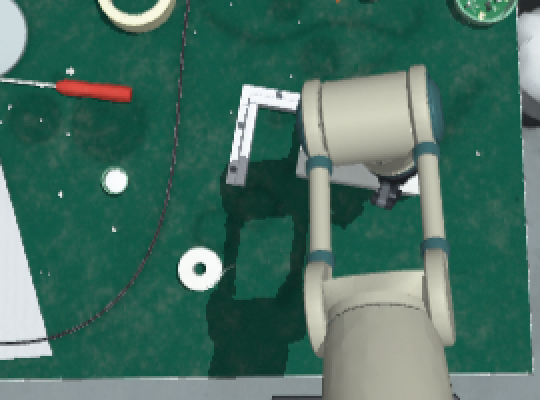

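The arm hides the carton and the tool ended up tilted and off target, probably at a joint limit. Checking the joints.

```bash
python3 -c "
from h import *
s=manip.get_state();print(s['qpos'].round(3));print(R.from_quat(s['orientation']).as_matrix().round(3))"
```

```text
[-0.02   0.336  1.744 -0.219  1.082 -2.704]
[[ 0.344 -0.014 -0.939]
 [ 0.921 -0.192  0.34 ]
 [-0.185 -0.981 -0.053]]
```

Joint 6 is at its limit, so the end push has to use the tool turned the other way (pushing with tool -x). Working out the recovery turn and how low the camera hangs on that side.

```bash
cat >> h.py <<'E'
def go(x,y,z,yaw):
    s=manip.get_state();M=R.from_quat(s["orientation"]);a=yaw+A
    T=R.from_matrix(np.array([[np.cos(a),0,-np.sin(a)],[np.sin(a),0,np.cos(a)],[0,-1,0]]))
    T=R.from_matrix(np.array([[np.cos(a),0,np.cos(a+np.pi/2)],[np.sin(a),0,np.sin(a+np.pi/2)],[0,-1,0]]))
    M2=np.array([[np.cos(A),-np.sin(A)],[np.sin(A),np.cos(A)]]);p=np.r_[S+M2@[x,y],z]
    print("turn units",(np.degrees((M.inv()*T).as_rotvec())/6).round(2),"shift after turn",(T.inv().apply(p-s["tool_pos"])/.03).round(2),"shift now",(M.inv().apply(p-s["tool_pos"])/.03).round(2))
E
python3 -c "
from h import *
p=manip.camera_params('wrist');Rm=cv2.Rodrigues(np.array(p['rvec'],float))[0];c=-Rm.T@np.array(p['tvec'],float).ravel()
s=manip.get_state();print('cam in tool',R.from_quat(s['orientation']).inv().apply(c-s['tool_pos']).round(3))
go(-.05,-.20,.2,0);go(-.042,-.31,.2,0)"
```

```text
cam in tool [-0.079 -0.141  0.   ]
turn units [ 1.67 13.33 -1.12] shift after turn [ 0.03 -2.82  0.02] shift now [-0.49 -2.77 -0.18]
turn units [ 1.67 13.33 -1.12] shift after turn [ 0.3  -2.82 -3.64] shift now [-4.   -2.06 -1.04]
```

{"api": "jog_arm", "payload": {"targets": [{"x":-0.16,"y":-0.92,"z":-0.06,"rx":0,"ry":0,"rz":0,"jaw":35},{"x":-0.16,"y":-0.92,"z":-0.06,"rx":0,"ry":0,"rz":0,"jaw":35},{"x":-0.16,"y":-0.92,"z":-0.06,"rx":0,"ry":0,"rz":0,"jaw":35},{"x":0,"y":0,"z":0,"rx":0.12,"ry":0.95,"rz":-0.08,"jaw":35},{"x":0,"y":0,"z":0,"rx":0.12,"ry":0.95,"rz":-0.08,"jaw":35},{"x":0,"y":0,"z":0,"rx":0.12,"ry":0.95,"rz":-0.08,"jaw":35},{"x":0,"y":0,"z":0,"rx":0.12,"ry":0.95,"rz":-0.08,"jaw":35},{"x":0,"y":0,"z":0,"rx":0.12,"ry":0.95,"rz":-0.08,"jaw":35},{"x":0,"y":0,"z":0,"rx":0.12,"ry":0.95,"rz":-0.08,"jaw":35},{"x":0,"y":0,"z":0,"rx":0.12,"ry":0.95,"rz":-0.08,"jaw":35},{"x":0,"y":0,"z":0,"rx":0.12,"ry":0.95,"rz":-0.08,"jaw":35},{"x":0,"y":0,"z":0,"rx":0.12,"ry":0.95,"rz":-0.08,"jaw":35},{"x":0,"y":0,"z":0,"rx":0.12,"ry":0.95,"rz":-0.08,"jaw":35},{"x":0,"y":0,"z":0,"rx":0.12,"ry":0.95,"rz":-0.08,"jaw":35},{"x":0,"y":0,"z":0,"rx":0.12,"ry":0.95,"rz":-0.08,"jaw":35},{"x":0,"y":0,"z":0,"rx":0.12,"ry":0.95,"rz":-0.08,"jaw":35},{"x":0,"y":0,"z":0,"rx":0.12,"ry":0.95,"rz":-0.08,"jaw":35},{"x":0,"y":0,"z":0,"rx":0,"ry":0,"rz":0,"jaw":35}]}}

```text
t: 14.4
tool_pos: [0.5426, -0.0031, 0.1974]
orientation: [0.708, -0.067, 0.07, -0.699]
contact_force: [0.4, 0.2, 0.1]
grip_width: 0.408
```

```bash
python3 -c "
from h import *
tool();go(-.042,-.31,.12,-np.pi/2);go(-.042,-.31,.12,0);print(manip.get_state()['qpos'].round(2))"
```

```text
t 14.4 tool stop xy [-0.0518 -0.1927] z 0.1974 yaw rel -0.011 F [0.4 0.2 0.1]
turn units [ 0.05 14.9   0.13] shift after turn [3.91 2.58 0.33] shift now [ 0.35  2.63 -3.87]
turn units [ 0.11 -0.1   0.05] shift after turn [ 0.33  2.58 -3.91] shift now [ 0.35  2.63 -3.87]
[-0.13  0.25  1.63 -0.01  1.26 -1.5 ]
```

{"api": "jog_arm", "payload": {"targets": [{"x":0.08,"y":0,"z":-0.97,"rx":0,"ry":0,"rz":0,"jaw":35},{"x":0.08,"y":0,"z":-0.97,"rx":0,"ry":0,"rz":0,"jaw":35},{"x":0.08,"y":0,"z":-0.97,"rx":0,"ry":0,"rz":0,"jaw":35},{"x":0.08,"y":0,"z":-0.97,"rx":0,"ry":0,"rz":0,"jaw":35},{"x":0,"y":0,"z":0,"rx":0,"ry":1,"rz":0,"jaw":35},{"x":0,"y":0,"z":0,"rx":0,"ry":1,"rz":0,"jaw":35},{"x":0,"y":0,"z":0,"rx":0,"ry":1,"rz":0,"jaw":35},{"x":0,"y":0,"z":0,"rx":0,"ry":1,"rz":0,"jaw":35},{"x":0,"y":0,"z":0,"rx":0,"ry":1,"rz":0,"jaw":35},{"x":0,"y":0,"z":0,"rx":0,"ry":1,"rz":0,"jaw":35},{"x":0,"y":0,"z":0,"rx":0,"ry":1,"rz":0,"jaw":35},{"x":0,"y":0,"z":0,"rx":0,"ry":1,"rz":0,"jaw":35},{"x":0,"y":0,"z":0,"rx":0,"ry":1,"rz":0,"jaw":35},{"x":0,"y":0,"z":0,"rx":0,"ry":1,"rz":0,"jaw":35},{"x":0,"y":0,"z":0,"rx":0,"ry":1,"rz":0,"jaw":35},{"x":0,"y":0,"z":0,"rx":0,"ry":1,"rz":0,"jaw":35},{"x":0,"y":0,"z":0,"rx":0,"ry":1,"rz":0,"jaw":35},{"x":0,"y":0,"z":0,"rx":0,"ry":1,"rz":0,"jaw":35},{"x":0,"y":0,"z":0,"rx":0,"ry":0.9,"rz":0,"jaw":35},{"x":0,"y":0,"z":0,"rx":0,"ry":0,"rz":0,"jaw":35}]}}

```text
t: 16.9
tool_pos: [0.5298, -0.1184, 0.1985]
orientation: [0.455, -0.539, 0.547, -0.451]
contact_force: [-0.7, -0.7, -0.3]
grip_width: 0.41
```

```bash
python3 -c "
from h import *
tool();go(-.043,-.295,.014,-np.pi/2);a,w=cloud('wrist');stopfit(w);cv2.imwrite('pics/w4.png',a);a,w=cloud('side');stopfit(w)"
```

```text
t 16.9 tool stop xy [-0.0434 -0.3084] z 0.1985 yaw rel -1.568 F [-0.7 -0.7 -0.3]
turn units [-0.04  0.02  0.11] shift after turn [-0.45  6.15  0.01] shift now [-0.52  6.15 -0.01]
long top x [0.0097 0.0114 0.0136] short top y None
carton ctr [-0.0408 -0.1984] size [0.0884 0.0616] ang -1.57
long top x [-0.0264  0.0031  0.0124] short top y [0.0004 0.0092 0.0135]
carton ctr [-0.0406 -0.1449] size [0.1722 0.09  ] ang -0.003
```

View pics/w4.png

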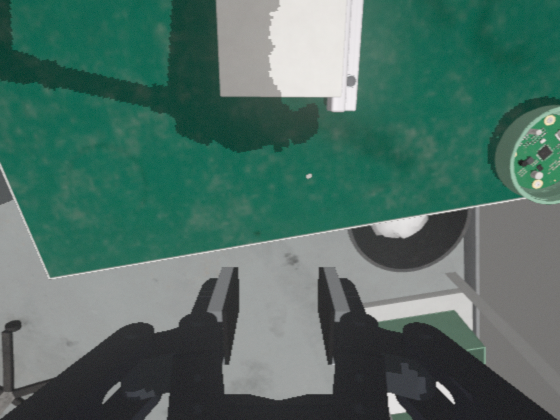

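The picture shows the carton's end at about (220-345, 97) flush beside the long arm, with the bench clear below. Now descend.

{"api": "jog_arm", "payload": {"targets": [{"x":0,"y":0.88,"z":0,"rx":0,"ry":0,"rz":0.05,"jaw":35},{"x":0,"y":0.88,"z":0,"rx":0,"ry":0,"rz":0.05,"jaw":35},{"x":0,"y":0.88,"z":0,"rx":0,"ry":0,"rz":0,"jaw":35},{"x":0,"y":0.88,"z":0,"rx":0,"ry":0,"rz":0,"jaw":35},{"x":0,"y":0.88,"z":0,"rx":0,"ry":0,"rz":0,"jaw":35},{"x":0,"y":0.88,"z":0,"rx":0,"ry":0,"rz":0,"jaw":35},{"x":0,"y":0.8,"z":0,"rx":0,"ry":0,"rz":0,"jaw":35},{"x":0,"y":0,"z":0,"rx":0,"ry":0,"rz":0,"jaw":35}]}}

```text
t: 18.0
tool_pos: [0.529, -0.1182, 0.0144]
orientation: [0.453, -0.543, 0.543, -0.453]
contact_force: [-0.2, -0.3, -0.3]
grip_width: 0.412
```

```bash
python3 -c "
from h import *
tool();go(-.043,-.175,.014,-np.pi/2)"
```

```text
t 18.0 tool stop xy [-0.0442 -0.3083] z 0.0144 yaw rel -1.569 F [-0.2 -0.3 -0.3]
turn units [-0.    0.02  0.  ] shift after turn [-4.44  0.01  0.04] shift now [-4.44  0.01  0.05]
```

{"api": "jog_arm", "payload": {"targets": [{"x":-0.35,"y":0,"z":0,"rx":0,"ry":0,"rz":0,"jaw":35},{"x":-0.35,"y":0,"z":0,"rx":0,"ry":0,"rz":0,"jaw":35},{"x":-0.35,"y":0,"z":0,"rx":0,"ry":0,"rz":0,"jaw":35},{"x":-0.35,"y":0,"z":0,"rx":0,"ry":0,"rz":0,"jaw":35},{"x":-0.2,"y":0,"z":0,"rx":0,"ry":0,"rz":0,"jaw":35},{"x":-0.2,"y":0,"z":0,"rx":0,"ry":0,"rz":0,"jaw":35},{"x":-0.2,"y":0,"z":0,"rx":0,"ry":0,"rz":0,"jaw":35},{"x":-0.2,"y":0,"z":0,"rx":0,"ry":0,"rz":0,"jaw":35},{"x":-0.2,"y":0,"z":0,"rx":0,"ry":0,"rz":0,"jaw":35},{"x":-0.2,"y":0,"z":0,"rx":0,"ry":0,"rz":0,"jaw":35}]}}

```text
t: 19.25
tool_pos: [0.5446, -0.0418, 0.0158]
orientation: [0.452, -0.542, 0.545, -0.453]
contact_force: [0.1, -1.9, -0.9]
grip_width: 0.405
```

```bash
python3 -c "
from h import *
tool();a,w=cloud('side');stopfit(w);a,w=cloud('top');stopfit(w)"
```

```text
t 19.25 tool stop xy [-0.0428 -0.2304] z 0.0158 yaw rel -1.57 F [ 0.1 -1.9 -0.9]
long top x [-0.0246  0.0031  0.0131] short top y [0.0007 0.009  0.0137]
carton ctr [-0.0422 -0.147 ] size [0.1924 0.1025] ang -0.011
long top x [0.001  0.009  0.0123] short top y [0.0004 0.0061 0.0118]
carton ctr [-0.042  -0.1272] size [0.148  0.0889] ang -0.0
```

Contact at 1.9 N and the carton stays square. About 53 mm is left.

{"api": "jog_arm", "payload": {"targets": [{"x":-0.2,"y":0,"z":0,"rx":0,"ry":0,"rz":0,"jaw":35},{"x":-0.2,"y":0,"z":0,"rx":0,"ry":0,"rz":0,"jaw":35},{"x":-0.2,"y":0,"z":0,"rx":0,"ry":0,"rz":0,"jaw":35},{"x":-0.2,"y":0,"z":0,"rx":0,"ry":0,"rz":0,"jaw":35},{"x":-0.2,"y":0,"z":0,"rx":0,"ry":0,"rz":0,"jaw":35},{"x":-0.2,"y":0,"z":0,"rx":0,"ry":0,"rz":0,"jaw":35},{"x":-0.15,"y":0,"z":0,"rx":0,"ry":0,"rz":0,"jaw":35},{"x":-0.1,"y":0,"z":0,"rx":0,"ry":0,"rz":0,"jaw":35},{"x":0,"y":0,"z":0,"rx":0,"ry":0,"rz":0,"jaw":35}]}}

```text
t: 20.48
tool_pos: [0.5525, 0.0014, 0.0158]
orientation: [0.452, -0.542, 0.545, -0.453]
contact_force: [0.1, -0.1, 0.4]
grip_width: 0.414
```

```bash
python3 -c "
from h import *
tool();a,w=cloud('top');stopfit(w)"
```

```text
t 20.475 tool stop xy [-0.0429 -0.1865] z 0.0158 yaw rel -1.57 F [ 0.1 -0.1  0.4]
long top x [0.0073 0.0097 0.0123] short top y [-0.0102  0.0058  0.0115]
carton ctr [-0.0423 -0.0801] size [0.1403 0.0885] ang -0.001
```

{"api": "jog_arm", "payload": {"targets": [{"x":-0.08,"y":0,"z":0,"rx":0,"ry":0,"rz":0,"jaw":35},{"x":-0.08,"y":0,"z":0,"rx":0,"ry":0,"rz":0,"jaw":35},{"x":-0.05,"y":0,"z":0,"rx":0,"ry":0,"rz":0,"jaw":35},{"x":0,"y":0,"z":0,"rx":0,"ry":0,"rz":0,"jaw":35}]}}

```text
t: 21.02
tool_pos: [0.5536, 0.0073, 0.0158]
orientation: [0.452, -0.542, 0.545, -0.453]
contact_force: [-0.3, -1.0, 0.2]
grip_width: 0.41
```

{"api": "jog_arm", "payload": {"targets": [{"x":-0.04,"y":0,"z":0,"rx":0,"ry":0,"rz":0,"jaw":35},{"x":0,"y":0,"z":0,"rx":0,"ry":0,"rz":0,"jaw":35}]}}

```text
t: 21.28
tool_pos: [0.5538, 0.0084, 0.0158]
orientation: [0.452, -0.542, 0.545, -0.453]
contact_force: [0.1, -1.2, 0.2]
grip_width: 0.406
```

{"api": "jog_arm", "payload": {"targets": [{"x":-0.04,"y":0,"z":0,"rx":0,"ry":0,"rz":0,"jaw":35},{"x":0,"y":0,"z":0,"rx":0,"ry":0,"rz":0,"jaw":35}]}}

```text
t: 21.52
tool_pos: [0.554, 0.0096, 0.0158]
orientation: [0.452, -0.542, 0.545, -0.453]
contact_force: [0.5, -1.5, 0.5]
grip_width: 0.413
```

{"api": "jog_arm", "payload": {"targets": [{"x":-0.03,"y":0,"z":0,"rx":0,"ry":0,"rz":0,"jaw":35},{"x":0,"y":0,"z":0,"rx":0,"ry":0,"rz":0,"jaw":35}]}}

```text
t: 21.78
tool_pos: [0.5542, 0.0104, 0.0158]
orientation: [0.452, -0.542, 0.545, -0.453]
contact_force: [-1.1, -1.7, 0.2]
grip_width: 0.407
```

{"api": "jog_arm", "payload": {"targets": [{"x":-0.03,"y":0,"z":0,"rx":0,"ry":0,"rz":0,"jaw":35},{"x":0,"y":0,"z":0,"rx":0,"ry":0,"rz":0,"jaw":35}]}}

```text
t: 22.02
tool_pos: [0.5543, 0.0113, 0.0158]
orientation: [0.452, -0.542, 0.545, -0.453]
contact_force: [-0.7, -1.5, 0.1]
grip_width: 0.41
```

{"api": "jog_arm", "payload": {"targets": [{"x":-0.03,"y":0,"z":0,"rx":0,"ry":0,"rz":0,"jaw":35},{"x":0,"y":0,"z":0,"rx":0,"ry":0,"rz":0,"jaw":35}]}}

```text
t: 22.28
tool_pos: [0.5545, 0.0122, 0.0158]
orientation: [0.452, -0.542, 0.545, -0.453]
contact_force: [-1.4, -1.4, 0.9]
grip_width: 0.41
```

{"api": "jog_arm", "payload": {"targets": [{"x":-0.03,"y":0,"z":0,"rx":0,"ry":0,"rz":0,"jaw":35},{"x":0,"y":0,"z":0,"rx":0,"ry":0,"rz":0,"jaw":35}]}}

```text
t: 22.52
tool_pos: [0.5546, 0.0129, 0.0158]
orientation: [0.452, -0.542, 0.545, -0.453]
contact_force: [-0.5, -3.0, 0.6]
grip_width: 0.408
```

{"api": "jog_arm", "payload": {"targets": [{"x":-0.03,"y":0,"z":0,"rx":0,"ry":0,"rz":0,"jaw":35},{"x":0,"y":0,"z":0,"rx":0,"ry":0,"rz":0,"jaw":35}]}}

```text
t: 22.78
tool_pos: [0.5544, 0.0129, 0.0158]
orientation: [0.453, -0.542, 0.545, -0.453]
contact_force: [-2.3, -6.7, 0.8]
grip_width: 0.406
```

{"api": "jog_arm", "payload": {"targets": [{"x":-0.03,"y":0,"z":0,"rx":0,"ry":0,"rz":0,"jaw":35},{"x":0,"y":0,"z":0,"rx":0,"ry":0,"rz":0,"jaw":35}]}}

```text
t: 23.02
tool_pos: [0.5543, 0.0129, 0.0159]
orientation: [0.453, -0.541, 0.545, -0.452]
contact_force: [-2.9, -8.8, 2.7]
grip_width: 0.409
```

Stalled against the short arm at about 9 N. Back off, rise, and look from beyond the carton.

{"api": "jog_arm", "payload": {"targets": [{"x":0.2,"y":0,"z":0,"rx":0,"ry":0,"rz":0,"jaw":35},{"x":0.6,"y":0,"z":0,"rx":0,"ry":0,"rz":0,"jaw":35},{"x":0.9,"y":0,"z":0,"rx":0,"ry":0,"rz":0,"jaw":35},{"x":0.9,"y":0,"z":0,"rx":0,"ry":0,"rz":0,"jaw":35},{"x":0,"y":-1,"z":0,"rx":0,"ry":0,"rz":0,"jaw":35},{"x":0,"y":-1,"z":0,"rx":0,"ry":0,"rz":0,"jaw":35},{"x":0,"y":-1,"z":0,"rx":0,"ry":0,"rz":0,"jaw":35},{"x":0,"y":-1,"z":0,"rx":0,"ry":0,"rz":0,"jaw":35},{"x":0,"y":-1,"z":0,"rx":0,"ry":0,"rz":0,"jaw":35},{"x":0,"y":-1,"z":0,"rx":0,"ry":0,"rz":0,"jaw":35},{"x":0.8,"y":-0.5,"z":-1,"rx":0,"ry":0,"rz":0,"jaw":35},{"x":0.8,"y":0,"z":-1,"rx":0,"ry":0,"rz":0,"jaw":35},{"x":0.8,"y":0,"z":-1,"rx":0,"ry":0,"rz":0,"jaw":35},{"x":0,"y":0,"z":0,"rx":0,"ry":0,"rz":0,"jaw":35}]}}

```text
t: 24.78
tool_pos: [0.4362, -0.1169, 0.2106]
orientation: [0.451, -0.543, 0.545, -0.452]
contact_force: [0.7, 0.6, 0.0]
grip_width: 0.407
```

```bash
python3 -c "
from h import *
tool();a,w=cloud('top');cv2.imwrite('pics/t5.png',a[150:350,150:420].repeat(2,0).repeat(2,1));stopfit(w);a,w=cloud('side');stopfit(w);cv2.imwrite('pics/s5.png',a)
o=np.load('top.npy')
a0=cv2.imread('pics/top.png').astype(int);a,w=cloud('top');d=np.abs(a.astype(int)-a0).sum(-1)>90
for n,(u,v) in dict(spool=(250,285),cap=(207,240),driver=(200,196),bottle=(338,140),round=(393,146)).items(): print(n,'changed px',d[v-18:v+18,u-18:u+18].sum())"
```

```text
t 24.775 tool stop xy [-0.1357 -0.3239] z 0.2106 yaw rel -1.573 F [0.7 0.6 0. ]
long top x [0.0006 0.0086 0.0122] short top y [-0.0129  0.0074  0.0118]
carton ctr [-0.0423 -0.0798] size [0.1631 0.0884] ang -0.0
long top x [0.0016 0.0067 0.0137] short top y [-0.0204  0.0054  0.0131]
carton ctr [-0.0411 -0.08  ] size [0.1683 0.0894] ang -0.004
spool changed px 0
cap changed px 0
driver changed px 0
bottle changed px 0
round changed px 0
```

View pics/t5.png

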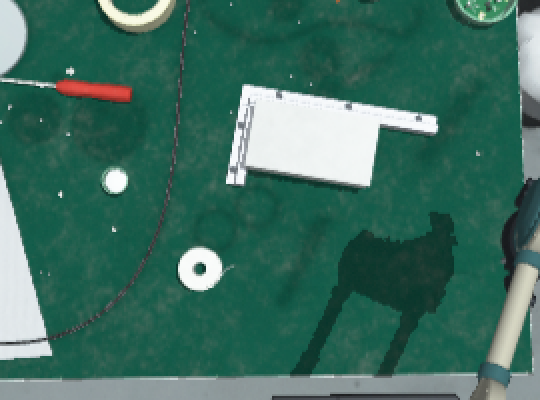

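View pics/s5.png

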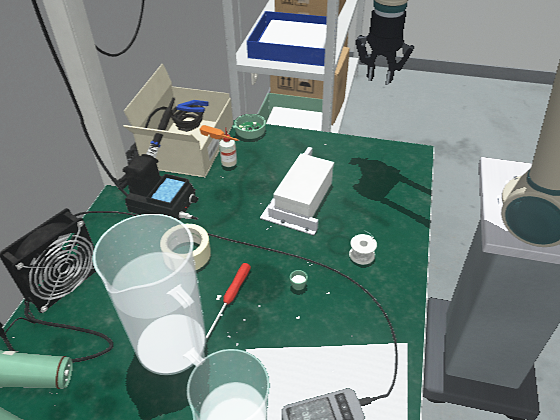

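Both views show the carton square in the corner at (-0.042, -0.080), angle about 0. The arm is clear and the bystanders are unmoved.

```bash
python3 -c "
from h import *
print(manip.sign_off())"
```

```text
the job is handed in; nothing more can be done
None
```

The carton is home in the corner of the stop, and I handed the job in at about 25 s. I pushed it along the stop's +x with the spread fingers until it stalled against the long arm at about 4 N. I then pushed its right end along +y until it stalled against the short arm at about 9 N.

**Last checks:**

| Check | Top camera | Side camera | Allowed |
|---|---|---|---|
| x in stop frame (m) | -0.0423 | -0.0411 | -0.047 to -0.037 |
| y in stop frame (m) | -0.0798 | -0.0800 | -0.085 to -0.075 |
| angle to stop (rad) | 0.000 | -0.004 | below 0.05 |

- **Flat on the bench:** the carton's top was found within the 55–75 mm height band in both views. I did not measure its tilt.
- **Bystanders:** the top picture shows no changed pixels at any of the five, compared with the start.
- **Arm:** it ended at a height of 0.21 m, touching nothing.

**What went wrong:** the first 90° turn ran joint 6 to its limit and tilted the tool above the carton, without touching it. I turned the other way instead. Some carton fits during the pushes were spoiled because the arm hid the carton, so I ignored those.

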